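Clamp the tube rack on the bench shaker

TASK

Secure the light-blue tube rack on the shaker without grasping anything: first swing the clamp strap across the rack with the outside of a finger until it is fully home against its stop under the cam, and only then push the red cam lever down until it is fully level. Leave the rack where it sits, and leave the red dish, the blue marker and the beaker near the front edge of the worktop alone.

Things in the scene. Friction and masses are not known exactly. Their poses are not given: they have to be found in the camera images.
- shaker: White bench shaker fixed in place, 150 (x) x 229 (y) mm, platform 46 mm up. Origin on the worktop under the centre of the rack's place; own x points away from the robot at yaw 0 (front with knob looks to -x), z up. Pivot post of the strap on its +y side; at own y -110 to -123 mm a dark catch post, 32 mm wide in x, top 132 mm above the worktop, that bears the cam lever.
- strap (a joint): Swing of the clamp strap about its upright post, rad. 0: wide open (strap points toward the robot, along the shaker's own -x, but for 0.09 rad); 1.48: home at a hard stop, strap along the shaker's -y over the middle of the rack. Grows counter-clockwise seen from above. Starts at 0 to 0.35. Friction: about 1 N at the flange point moves it; it stays where left.
- strap_pivot (a point): Point on the strap's pivot axis, 102 mm above the worktop at the strap's upper face; at shaker own (0, +70) mm. The round hub and nut there reach 114 mm above the worktop.
- strap_flange (a point): Point on the pushing face of the strap's upright yellow flange, 113 mm above the worktop, 110 mm from the pivot along the strap, 15 mm off its centre line. Moves with the strap; strap runs along own -y, the face looks to own -x, closing goes to own +x. Strap 30 mm wide, 172 long, 97 to 102 mm up; flange 4 mm thick, 30 to 142 mm from the pivot, top 122 mm up.
- lever (a joint): Angle of the red cam lever about its level axle, rad. 0 is raised, 0.87 rad (50 degrees) above level, leaning toward the shaker's front (own -x); grows as it goes down; 0.87 is fully down, level, at a hard stop. Starts between 0 and 0.12. Stiff by friction (0.15 N m, some 2 to 3 N on the grip); it stays where it is left.
- lever_axle (a point): Middle of the cam lever's axle, which runs along the shaker's own y; 118 mm above the worktop, at shaker own (0, -92) mm.
- lever_grip (a point): Point on the lever's centre line 70 mm from the axle, in the red round grip (18 mm thick, spans 37 to 92 mm from the axle). It moves in the shaker's own x-z plane; when fully down it lies at shaker own (-70, -92) mm, 118 mm above the worktop. From the raised position it is pushed down and toward the front.
- rack_center (a point): Centre of the light-blue tube rack, loose on the shaker's platform between low steel locators: 126 mm along the shaker's x, 88 mm along its y, 48 mm high; its top is 94 mm above the worktop, 3 mm below the strap (the strap's thin rubber pad fills part of that).
- dish_center (a point): Bystander: clear petri dish with red bits near the worktop's front edge, 55 mm across, 15 mm high; its centre.
- marker_center (a point): Bystander: blue marker pen lying flat, 132 mm long, 15 mm thick; its centre, 7 mm up.
- beaker_center (a point): Bystander: small clear beaker with a dropper standing in it, in front of the microscope's left side, 46x62x92 mm; point on its axis 40 mm above its foot.
- microscope: Fixed white microscope with black stage and eyepieces, left of the shaker, an obstacle: it fills about x 0.52 to 0.84, y -0.12 to 0.10 and reaches about 0.36 above the worktop. Origin on the worktop under it. Pass in front of it (nearer the robot) on the way to the shaker, which always stands to its right.
Things that resemble listed ones, but are neither listed nor needed, are in the scene too. Leave any purple look-alike of the part that bears rack_center alone.

How it is judged:
By the outcome, as a careful person would: the job done as asked, in the order asked, and still so for the second after the job is handed in, with the robot touching nothing.
It also fails if it takes over 48 s, if anything falls off the work surface, if the arm or the gripper's body presses on something with over 40 N, if the wrist force passes 120 N, or if a joint passes its speed limit or range.

ROBOT

A 6-joint arm with a two-finger parallel gripper is mounted at the origin on a cart in front of the work surface, level with it; the furniture and walls round the work are solid. World frame = base frame: x ahead of the robot, y to its left, z up, the work surface at z = 0. Lengths are in mm, angles in rad, forces in N, time in s.
With the tool pointing down it reaches from about 300 to 850 mm from the base axis. Payload 4.2 kg.
Tool frame: the origin (TCP) lies on the centre line of the jaws, within the pads' length; the fingertips stand 11 mm ahead of it and the grasp point (between the pads) lies 8 mm behind it (nose_length is the distance from the TCP to the fingertips, in mm); z points along the fingers, y is the direction in which the jaws open and shut (so a half turn about z gives the same grasp; the last joint's range is limited). The gripper opens to 91 mm and grips with 3 to 60 N. Pads are 32 mm wide; open, the fingers measure 118 mm over their backs; the gripper's body (76 mm by 178 mm) begins 60 mm behind the grasp point.
Start: joints at [1.225, 0.32, 1.565, -0, 1.257, -0.02], TCP at [184.041, 544.767, 224.976] pointing down, gripper open.
Joint ranges: [-3.11, 3.11], [-0.84, 2.01], [0.21, 2.61], [-1.34, 4.49], [0.05, 2.63], [-2.56, 2.56]. Speed limits (rad/s): [2.57, 2.57, 3.14, 3.14, 3.14, 3.14].

INTERFACE

Orientations are given as a 3x3 rotation matrix whose columns are the frame's x, y, z axes.
In Python, from bench import * gives the robot as it stands.
- The arm moves only by the shell command python3 -m inch 'ROWS' [FORCE]. ROWS is JSON, a list of rows, each an object with "dr": the turn, a rotation vector about the tool's x, y, z in degrees, a list of three; "travel": the shift along the tool's x, y, z in m, a list of three; "grip": the opening in per cent of the stroke, from 0 (shut) to 100 (fully open). In form: [{"dr": [wx, wy, wz], "travel": [dx, dy, dz], "grip": grip}, ...]. A call has 1 to 10 rows; each row is the pose to reach, as a shift and turn from the pose commanded when the call began, along the tool's axes at that moment; what a row does not reach only later rows make up. A row lasts 1/8 s, in which the tool goes at most 62.5 mm and 10.7 degrees, less where a joint would pass 70% of its speed; a pose out of reach is approached as far as the arm can. A call with a gripper value outside its range is refused whole. The fingers move at their own pace and stop on an object; FORCE is the grip in N (left out, the last holds). Time passes only in rows, so rows that repeat a pose let the fingers close. It gives the time, the measured TCP pose, the force and the opening at its end, in the units of the state.
- observe(): the state, without advancing time (a new reading comes with each control period).
- get_image(name): name is "scene" or "top" or "wrist"; returns the picture (384x512x3 uint8, blue, green, red); there is no depth.
- calibration(name): a dict with "camera_matrix" (3x3 intrinsics, pixels), "rvec" (rotation vector, rad) and "tvec" (3), from world to camera coordinates, as OpenCV has them; the wrist camera has in their place "mount" (4x4, takes a point from camera to tool coordinates, whose origin is the TCP and whose axes are the flange's). Camera axes: x right, y down, z forward; pixel columns grow to the right and rows downward; lengths in mm; the calibration is good to about 2 mm. A picture is of the moment at which its call begins: read the wrist's pose just before it. calibration takes no time and is no camera call.
- job_done(): hands the job in, once; it reports no verdict.
Trained networks look in the newest picture that a camera, given by its name, has taken for a name from the list of things; names that differ only in an ending like _2 or _b are one class to them, and where a whole thing is asked for, a point or a joint stands for the part that bears it (a point fixed in the world has none). Each returns a list of dicts, best first, with "score" (0 to 1); they miss things now and then, are a little off and sometimes report something else, mostly with a low value. They report only what shows in the picture. A call takes as long as a camera call. They do not tell look-alikes from the thing itself.
- search_frame(target, camera): "position" ([x, y, z] in mm, in world coordinates, good to about 4 mm: the middle of the surface that is visible of it).
- silhouettes(target, camera): "region" (384x512 bool, what is visible of it).
- spot_point(target, camera): "position" ([x, y, z] in mm, in world coordinates, good to about 4 mm: a listed point, or the origin of a listed thing).
The state is a dict: "t": time; "joints": joint angles; "qvel": joint speeds; "joint_efforts": joint torques, N m; "ee_pos": TCP position; "ee_rot": TCP orientation; "contact_force": force on the tool from outside, world axes, zero at the start; "wrist_torque": the same for the moment, N m; "gripper_width": opening from 0.0 (shut) to 1.0 (fully open).
Only numpy, scipy, OpenCV 4.12 (cv2) and the standard library are available. Lean on these libraries where they do the work, as an engineer would, in place of code of your own. Each camera call takes 0.05 s, during which the arm holds its last target. There are 200 camera calls.

## Working session

There is one attempt and no reset: what is moved stays moved. The work goes in short steps, Python scripts to look and compute and a shell command to move; the robot and the scene stay as the last step left them, time stands still between calls to the robot, and variables do not carry over. Pictures are saved under pics/ and viewed, about 8 in all and at most 12, crops included, and the job is handed in when it is done.

```bash
ls; mkdir -p pics; python3 - <<'E'
from bench import *
import cv2,numpy as np
o=observe();print(o['t'],o['ee_pos'],np.round(o['ee_rot'],3),o['gripper_width'])
for c in ["scene","top"]:
    im=get_image(c);cv2.imwrite(f"pics/{c}0.png",im)
    for n in ["shaker","strap_pivot","strap_flange","lever_axle","lever_grip","rack_center","beaker_center"]:
        for r in spot_point(n,c)[:2]: print(c,n,np.round(r['position']),round(r['score'],2))
print(observe()['t'])
a=cv2.imread("pics/scene0.png");b=cv2.imread("pics/top0.png")
cv2.imwrite("pics/both.png",cv2.resize(np.vstack([a,b]),None,fx=.78,fy=.78))
E
```

```text
pics
0.0 [183.86915309 544.29615782 224.13609079] [[-0.947  0.32  -0.001]
 [ 0.32   0.947 -0.002]
 [ 0.    -0.002 -1.   ]] 1.0014152598103914
scene shaker [ 592. -346.    2.] 0.69
scene strap_pivot [ 600. -277.  104.] 0.82
scene strap_pivot [ 587. -437.  118.] 0.61
scene strap_flange [ 490. -289.  114.] 0.79
scene lever_axle [ 586. -438.  122.] 0.68
scene lever_grip [ 534. -430.  167.] 0.75
scene lever_grip [ 592. -344.    4.] 0.4
scene rack_center [ 593. -341.   67.] 0.73
scene rack_center [ 488. -615.   26.] 0.57
scene beaker_center [ 378. -462.    9.] 0.6
scene beaker_center [484. 134.  43.] 0.57
top shaker [ 590. -343.   -4.] 0.65
top shaker [480. 134.  41.] 0.16
top strap_pivot [ 598. -274.   98.] 0.57
top strap_flange [ 487. -282.  113.] 0.8
top lever_axle [ 583. -436.  119.] 0.98
top lever_grip [ 538. -430.  168.] 0.56
top lever_grip [ 375. -463.    8.] 0.29
top rack_center [ 489. -613.   19.] 0.63
top rack_center [ 591. -345.   70.] 0.59
top beaker_center [483. 132.  40.] 0.81
0.8
```

View pics/both.png

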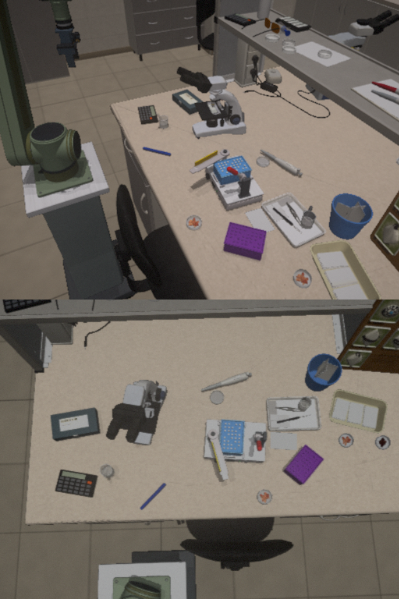

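The pictures show the shaker with the light-blue rack at about (230,437) in the top half-size picture, with the strap open toward the robot. The purple box at (303,465) is the look-alike and the red lever is at (260,440). I'll check a model overlay in an enlarged crop.

```bash
cat > h.py <<'E'
from bench import *
import cv2,numpy as np
from scipy.spatial.transform import Rotation as R
YAW=-0.092; C=np.array([591.,-345.5,0])
Rz=lambda a:R.from_euler('z',a).as_matrix()
W=lambda x,y,z:C+Rz(YAW)@np.array([x,y,z],float)
def strap(s,along,off,z):  # off: + toward closing
    a=np.pi*1.5-(1.48-s); d=np.array([np.cos(a),np.sin(a)]); n=np.array([-d[1],d[0]])
    p=np.array([0,70])+along*d+off*n; return W(p[0],p[1],z)
def lever(q,r=70): return W(-r*np.cos(.87-q),-92,118+r*np.sin(.87-q))
def proj(c,P):
    k=calibration(c);return cv2.projectPoints(np.array(P,float).reshape(-1,1,3),np.array(k['rvec']),np.array(k['tvec']),np.array(k['camera_matrix']),None)[0].reshape(-1,2)
def delta(p,yaw_y):  # target pos, world angle of tool y axis (tool down)
    o=observe();M=np.array(o['ee_rot']);y=np.array([np.cos(yaw_y),np.sin(yaw_y),0]);z=np.array([0,0,-1.])
    T=np.column_stack([np.cross(y,z),y,z])
    return np.round(M.T@(np.array(p)-o['ee_pos'])/1000,4),np.round(np.degrees(R.from_matrix(M.T@T).as_rotvec()),1)
E
python3 - <<'E'
from h import *
P=[W(0,70,102),strap(.21,110,-15,113),W(0,-92,118),lever(.085),strap(.21,172,0,102)]+[W(x,y,94) for x in(-63,63) for y in(-44,44)]
out=[]
for c in ["scene","top"]:
    im=cv2.imread(f"pics/{c}0.png");uv=proj(c,P);m=proj(c,[C+[0,0,90]])[0];x0,y0=(m-[50,45]).astype(int)
    cr=cv2.resize(im[y0:y0+95,x0:x0+100],None,fx=4,fy=4,interpolation=cv2.INTER_CUBIC)
    for i,q in enumerate(uv): cv2.drawMarker(cr,tuple(((q-[x0,y0]+.5)*4).astype(int).tolist()),[(0,255,255),(255,0,255),(0,255,0)][0 if i<5 and i%2==0 else 1 if i<5 else 2],cv2.MARKER_CROSS,12,1)
    out.append(cr)
cv2.imwrite("pics/ov.png",np.hstack(out))
print(np.round(calibration("wrist")["mount"],1))
up=np.pi/2+YAW
for p in [(340,150,240),(340,-150,240)]: print(delta(p,1.25))
E
```

```text
[[   0.    -1.    -0.3   82.7]
 [   1.     0.    -0.    -0.5]
 [   0.    -0.3    1.  -159.2]
 [   0.     0.     0.     1. ]]
(array([-0.2741, -0.3241, -0.015 ]), array([ 0. ,  0. , -0.3]))
(array([-0.3701, -0.6083, -0.0151]), array([ 0. ,  0. , -0.3]))
```

View pics/ov.png

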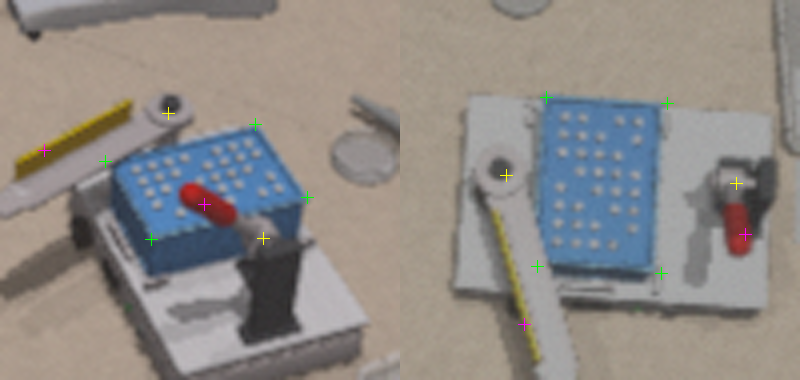

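The overlay agrees within about 2 mm: pivot, flange, axle and grip marks sit on their parts, and the rack under the strap is the light-blue one. Next: close the gripper and go round in front of the microscope.

```bash
python3 -m inch '[{"dr":[0,0,8],"travel":[-0.04,-0.04,-0.015],"grip":0},{"dr":[0,0,16],"travel":[-0.08,-0.08,-0.015],"grip":0},{"dr":[0,0,24],"travel":[-0.12,-0.12,-0.015],"grip":0},{"dr":[0,0,32],"travel":[-0.155,-0.16,-0.015],"grip":0},{"dr":[0,0,40],"travel":[-0.19,-0.2,-0.015],"grip":0},{"dr":[0,0,48],"travel":[-0.22,-0.24,-0.015],"grip":0},{"dr":[0,0,54],"travel":[-0.25,-0.285,-0.015],"grip":0},{"dr":[0,0,60],"travel":[-0.274,-0.324,-0.015],"grip":0},{"dr":[0,0,60],"travel":[-0.274,-0.324,-0.015],"grip":0}]' 10
python3 - <<'E'
from h import *
print(delta((340,-150,240),-.6))
E
```

```text
t: 1.92
ee_pos: [340.2, 148.0, 240.2]
ee_rot: [[-0.191, 0.982, 0.001], [0.982, 0.191, -0.0], [-0.0, 0.001, -1.0]]
contact_force: [1.2, -0.3, 0.2]
gripper_width: 0.049
(array([-2.924e-01, -5.730e-02,  2.000e-04]), array([ 0. , -0. , 45.4]))
```

```bash
python3 -m inch '[{"dr":[0,0,8],"travel":[-0.05,-0.01,0],"grip":0},{"dr":[0,0,16],"travel":[-0.1,-0.02,0],"grip":0},{"dr":[0,0,24],"travel":[-0.15,-0.03,0],"grip":0},{"dr":[0,0,32],"travel":[-0.2,-0.04,0],"grip":0},{"dr":[0,0,39],"travel":[-0.25,-0.05,0],"grip":0},{"dr":[0,0,45],"travel":[-0.292,-0.057,0],"grip":0},{"dr":[0,0,45],"travel":[-0.292,-0.057,0],"grip":0}]'
python3 - <<'E'
from h import *
p=strap(.21,85,-15-13.5-18,160);print(p,delta(p,np.radians(-78)))
p[2]=119;print(delta(p,np.radians(-78)))
E
```

```text
t: 2.8
ee_pos: [342.2, -148.7, 239.9]
ee_rot: [[0.557, 0.831, 0.001], [0.831, -0.557, 0.0], [0.0, 0.0, -1.0]]
contact_force: [0.2, 0.9, 0.2]
gripper_width: 0.004
[ 504.63838647 -247.92497301  160.        ] (array([0.0079, 0.1902, 0.08  ]), array([ 0. , -0. , 44.2]))
(array([0.0079, 0.1901, 0.121 ]), array([ 0. , -0. , 44.2]))
```

```bash
python3 -m inch '[{"dr":[0,0,9],"travel":[0.002,0.04,0],"grip":0},{"dr":[0,0,18],"travel":[0.004,0.08,0.01],"grip":0},{"dr":[0,0,27],"travel":[0.006,0.12,0.03],"grip":0},{"dr":[0,0,36],"travel":[0.008,0.16,0.05],"grip":0},{"dr":[0,0,44],"travel":[0.008,0.19,0.08],"grip":0},{"dr":[0,0,44],"travel":[0.008,0.19,0.1],"grip":0},{"dr":[0,0,44],"travel":[0.008,0.19,0.121],"grip":0},{"dr":[0,0,44],"travel":[0.008,0.19,0.121],"grip":0}]'
python3 - <<'E'
from h import *
o=observe();print(o['contact_force'],o['wrist_torque'])
P=[strap(.21,110,-15,113),W(0,70,102),np.array(o['ee_pos'])-[0,0,11]]
out=[]
for c in ["scene","top"]:
    im=get_image(c);cv2.imwrite(f"pics/{c}1.png",im);uv=proj(c,P);m=proj(c,[C+[-30,20,100]])[0];x0,y0=(m-[50,45]).astype(int)
    cr=cv2.resize(im[y0:y0+95,x0:x0+100],None,fx=4,fy=4,interpolation=cv2.INTER_CUBIC)
    for q in uv: cv2.drawMarker(cr,tuple(((q-[x0,y0]+.5)*4).astype(int).tolist()),(255,0,255),cv2.MARKER_CROSS,12,1)
    out.append(cr)
cv2.imwrite("pics/ov1.png",np.hstack(out))
for s in [.21,.5,.75,1.0,1.2,1.35,1.42,1.48,1.52]:
    p=strap(s,85,-28.5,119);d=delta(p,YAW-(1.48-s));print(s,d[0],d[1][2])
E
```

```text
t: 3.8
ee_pos: [503.7, -243.4, 117.3]
ee_rot: [[0.976, 0.217, -0.004], [0.217, -0.976, 0.003], [-0.003, -0.003, -1.0]]
contact_force: [0.4, 0.1, 0.3]
gripper_width: 0.006
[0.37284359 0.14654237 0.32646602] [-0.03125063  0.13424405 -0.02396343]
0.21 [-0.0011  0.021   0.0005] 0.5
0.5 [-0.0059  0.0465  0.0005] -16.1
0.75 [-0.004   0.0687  0.0005] -30.4
1.0 [0.0033 0.0899 0.0005] -44.8
1.2 [0.0128 0.1051 0.0005] -56.2
1.35 [0.0217 0.115  0.0005] -64.8
1.42 [0.0264 0.1192 0.0005] -68.8
1.48 [0.0307 0.1225 0.0005] -72.3
1.52 [0.0336 0.1246 0.0005] -74.6
```

View pics/ov1.png

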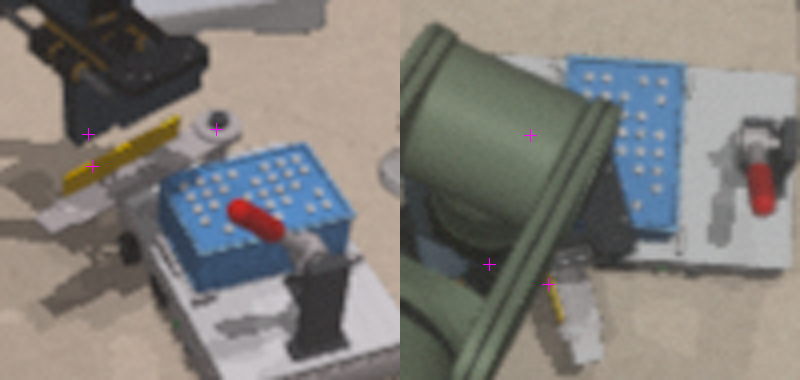

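The tips are beside the yellow flange at left (88,135), clear of everything, with the lever still raised. Next I sweep the strap.

```bash
python3 -m inch '[{"dr":[0,0,0],"travel":[-0.001,0.012,-0.001],"grip":0},{"dr":[0,0,0],"travel":[-0.001,0.021,-0.001],"grip":0},{"dr":[0,0,-6],"travel":[-0.003,0.03,-0.001],"grip":0},{"dr":[0,0,-11],"travel":[-0.005,0.039,-0.001],"grip":0},{"dr":[0,0,-17],"travel":[-0.006,0.048,-0.001],"grip":0},{"dr":[0,0,-24],"travel":[-0.005,0.058,-0.001],"grip":0},{"dr":[0,0,-30],"travel":[-0.004,0.068,-0.001],"grip":0},{"dr":[0,0,-37],"travel":[-0.001,0.078,-0.001],"grip":0},{"dr":[0,0,-44],"travel":[0.003,0.089,-0.001],"grip":0},{"dr":[0,0,-44],"travel":[0.003,0.089,-0.001],"grip":0}]'
python3 - <<'E'
from h import *
o=observe();print(o['contact_force'],o['wrist_torque'])
for s in [1.0,1.1,1.2,1.35,1.42,1.48,1.52]:
    p=strap(s,85,-28.5,119);d=delta(p,YAW-(1.48-s));print(s,d[0],d[1][2])
E
```

```text
t: 5.15
ee_pos: [526.2, -333.6, 120.1]
ee_rot: [[0.557, 0.831, 0.001], [0.831, -0.557, -0.001], [0.0, 0.001, -1.0]]
contact_force: [-0.4, 0.7, -0.7]
gripper_width: 0.004
[-0.36892435  0.69345237 -0.66255039] [-0.0534181   0.07592053 -0.0190923 ]
1.0 [0.0022 0.     0.0012] -1.0
1.1 [-0.0001  0.0087  0.0012] -6.8
1.2 [-0.0015  0.0175  0.0012] -12.5
1.35 [-0.0019  0.031   0.0012] -21.1
1.42 [-0.0014  0.0372  0.0012] -25.1
1.48 [-0.0006  0.0425  0.0012] -28.5
1.52 [0.0001 0.0461 0.0012] -30.8
```

```bash
python3 -m inch '[{"dr":[0,0,-6],"travel":[0,0.008,0.001],"grip":0},{"dr":[0,0,-12],"travel":[-0.001,0.016,0.001],"grip":0},{"dr":[0,0,-18],"travel":[-0.001,0.025,0.001],"grip":0},{"dr":[0,0,-23],"travel":[-0.001,0.033,0.001],"grip":0},{"dr":[0,0,-26],"travel":[-0.001,0.038,0.001],"grip":0},{"dr":[0,0,-28],"travel":[-0.001,0.041,0.001],"grip":0},{"dr":[0,0,-28],"travel":[-0.001,0.041,0.001],"grip":0}]'
python3 - <<'E'
from h import *
o=observe();print(o['contact_force'],o['wrist_torque'])
P=[strap(1.48,110,-15,113),strap(1.48,172,-15,102),np.array(o['ee_pos'])-[0,0,11]]
im=get_image("scene");uv=proj("scene",P);m=proj("scene",[C+[0,0,100]])[0];x0,y0=(m-[50,45]).astype(int)
cr=cv2.resize(im[y0:y0+95,x0:x0+100],None,fx=5,fy=5,interpolation=cv2.INTER_CUBIC)
for q in uv: cv2.drawMarker(cr,tuple(((q-[x0,y0]+.5)*5).astype(int).tolist()),(255,0,255),cv2.MARKER_CROSS,12,1)
cv2.imwrite("pics/s2.png",cr)
E
```

```text
t: 6.02
ee_pos: [559.5, -356.0, 119.0]
ee_rot: [[0.1, 0.995, 0.0], [0.995, -0.1, 0.0], [0.0, 0.0, -1.0]]
contact_force: [-0.5, -0.4, 0.0]
gripper_width: 0.003
[-0.45770987 -0.38455613  0.00721638] [-0.06941826  0.07572947  0.0195778 ]
```

View pics/s2.png

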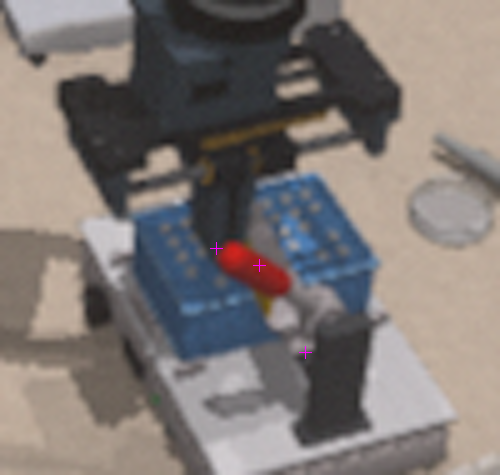

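The strap lies across the rack close to the cam, with its tip visible at (285,315), and no stop force has been felt yet. I'll creep until the force rises.

```bash
python3 -m inch '[{"dr":[0,0,0],"travel":[0,0.002,0],"grip":0},{"dr":[0,0,0],"travel":[0,0.003,0],"grip":0},{"dr":[0,0,0],"travel":[0,0.003,0],"grip":0}]'; python3 -m inch '[{"dr":[0,0,0],"travel":[0,0.002,0],"grip":0},{"dr":[0,0,0],"travel":[0,0.003,0],"grip":0},{"dr":[0,0,0],"travel":[0,0.003,0],"grip":0}]'
```

```text
t: 6.45
ee_pos: [562.5, -356.3, 118.9]
ee_rot: [[0.099, 0.995, 0.0], [0.995, -0.099, -0.0], [-0.0, 0.0, -1.0]]
contact_force: [-0.3, -0.5, 0.1]
gripper_width: 0.008
t: 6.82
ee_pos: [565.7, -356.5, 118.9]
ee_rot: [[0.099, 0.995, 0.0], [0.995, -0.099, 0.0], [0.0, 0.0, -1.0]]
contact_force: [-1.1, -0.1, 0.5]
gripper_width: 0.004
```

```bash
python3 -m inch '[{"dr":[0,0,0],"travel":[0,0.002,0],"grip":0},{"dr":[0,0,0],"travel":[0,0.002,0],"grip":0}]'; python3 -m inch '[{"dr":[0,0,0],"travel":[0,0.002,0],"grip":0},{"dr":[0,0,0],"travel":[0,0.002,0],"grip":0}]';  python3 - <<'E'
from h import *
for c in ["scene","top"]:
    im=get_image(c)
    for r in spot_point("strap_flange",c)[:2]: print(c,r['position'],r['score'])
print(strap(1.48,110,-15,113),strap(1.38,110,-15,113))
E
```

```text
t: 7.08
ee_pos: [566.6, -356.6, 118.9]
ee_rot: [[0.099, 0.995, -0.002], [0.995, -0.099, 0.001], [0.0, -0.002, -1.0]]
contact_force: [-4.2, 0.0, 1.7]
gripper_width: 0.008
t: 7.32
ee_pos: [566.7, -356.6, 118.8]
ee_rot: [[0.099, 0.995, -0.006], [0.995, -0.099, 0.001], [0.001, -0.006, -1.0]]
contact_force: [-8.9, 0.2, 3.6]
gripper_width: 0.003
scene [575.7, -383.7, 114.0] 0.53
[ 572.38862429 -383.95278526  113.        ] [ 561.71607316 -380.91239414  113.        ]
```

The strap is at its hard stop: the pose freezes at x 566.7 while the force climbs to 9 N. Now I retreat, rise and go over the lever.

```bash
python3 -m inch '[{"dr":[0,0,0],"travel":[0,-0.015,0],"grip":0},{"dr":[0,0,0],"travel":[0,-0.03,0],"grip":0},{"dr":[0,0,0],"travel":[0,-0.03,-0.04],"grip":0},{"dr":[0,0,0],"travel":[0,-0.03,-0.08],"grip":0},{"dr":[0,0,0],"travel":[0,-0.03,-0.11],"grip":0},{"dr":[0,0,0],"travel":[0,-0.03,-0.11],"grip":0}]'
python3 - <<'E'
from h import *
out=[]
for c in ["scene","top"]:
    im=get_image(c);uv=proj(c,[lever(.085),strap(1.48,110,-15,113)]);m=proj(c,[C+[0,0,100]])[0];x0,y0=(m-[50,45]).astype(int)
    for n in ["lever_grip","strap_flange","rack_center"]:
        for r in spot_point(n,c)[:1]: print(c,n,np.round(r['position']),round(r['score'],2))
    cr=cv2.resize(im[y0:y0+95,x0:x0+100],None,fx=4,fy=4,interpolation=cv2.INTER_CUBIC)
    for q in uv: cv2.drawMarker(cr,tuple(((q-[x0,y0]+.5)*4).astype(int).tolist()),(255,0,255),cv2.MARKER_CROSS,12,1)
    out.append(cr)
cv2.imwrite("pics/s3.png",np.hstack(out))
print(lever(.085))
for x,t in [(-40,210),(-40,192),(-48,172),(-55,150),(-60,135),(-62,128)]: print(x,t,delta(W(x,-92,t+11),YAW))
E
```

```text
t: 8.28
ee_pos: [540.5, -354.6, 231.9]
ee_rot: [[0.099, 0.995, 0.006], [0.995, -0.099, -0.003], [-0.003, 0.006, -1.0]]
contact_force: [-0.3, -0.3, 0.5]
gripper_width: 0.005
scene lever_grip [ 534. -426.  168.] 0.68
scene strap_flange [ 574. -384.  112.] 0.84
scene rack_center [ 596. -341.   66.] 0.96
top lever_grip [ 534. -430.  170.] 0.58
top strap_flange [ 376. -461.    8.] 0.17
top rack_center [ 489. -614.   24.] 0.73
[ 533.24016492 -432.56177377  167.47776268]
-40 210 (array([-0.079 ,  0.0113,  0.0066]), array([-0.1, -0.1, -0.4]))
-40 192 (array([-0.079 ,  0.0113,  0.0246]), array([-0.1, -0.1, -0.4]))
-48 172 (array([-0.0791,  0.0033,  0.0447]), array([-0.1, -0.1, -0.4]))
-55 150 (array([-0.0792, -0.0036,  0.0667]), array([-0.1, -0.1, -0.4]))
-60 135 (array([-0.0792, -0.0086,  0.0817]), array([-0.1, -0.1, -0.4]))
-62 128 (array([-0.0792, -0.0106,  0.0887]), array([-0.1, -0.1, -0.4]))
```

View pics/s3.png

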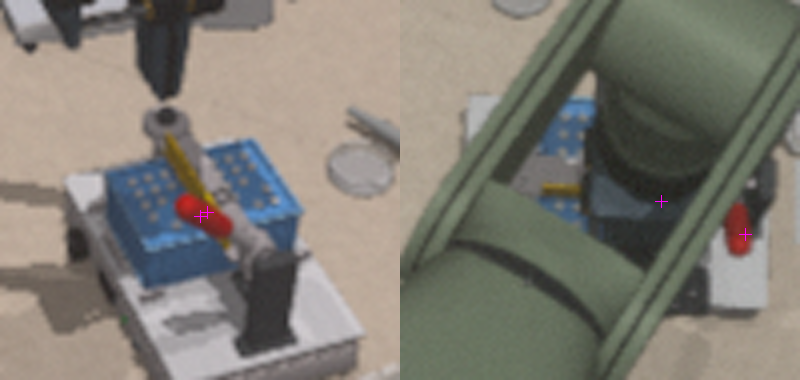

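The strap is across the rack under the cam (flange at (190,165) in the left picture), and the lever is still raised at (205,212). Next I move above the lever and press.

```bash
python3 -m inch '[{"dr":[0,0,0],"travel":[-0.03,0.005,0],"grip":0},{"dr":[0,0,0],"travel":[-0.06,0.01,0],"grip":0},{"dr":[0,0,0],"travel":[-0.077,0.011,0],"grip":0},{"dr":[0,0,0],"travel":[-0.077,0.011,0.013],"grip":0},{"dr":[0,0,0],"travel":[-0.077,0.011,0.026],"grip":0},{"dr":[0,0,0],"travel":[-0.077,0.007,0.036],"grip":0},{"dr":[0,0,0],"travel":[-0.077,0.003,0.046],"grip":0},{"dr":[0,0,0],"travel":[-0.077,0.0,0.056],"grip":0},{"dr":[0,0,0],"travel":[-0.077,-0.003,0.066],"grip":0},{"dr":[0,0,0],"travel":[-0.077,-0.003,0.066],"grip":0}]'
python3 - <<'E'
from h import *
for x,t in [(-55,150),(-60,135),(-62,128)]: print(x,t,delta(W(x,-90,t+11),YAW))
E
```

```text
t: 9.93
ee_pos: [528.3, -430.1, 161.8]
ee_rot: [[0.099, 0.995, -0.001], [0.995, -0.099, 0.001], [0.001, -0.002, -1.0]]
contact_force: [-0.8, -0.4, -0.0]
gripper_width: 0.006
-55 150 (array([-0.    , -0.0003,  0.0008]), array([-0.1, -0.1, -0.4]))
-60 135 (array([-0.0001, -0.0053,  0.0158]), array([-0.1, -0.1, -0.4]))
-62 128 (array([-0.0001, -0.0073,  0.0228]), array([-0.1, -0.1, -0.4]))
```

```bash
python3 -m inch '[{"dr":[0,0,0],"travel":[0,-0.002,0.006],"grip":0},{"dr":[0,0,0],"travel":[0,-0.004,0.012],"grip":0}]'
python3 - <<'E'
from h import *
c="scene";im=get_image(c)
for r in spot_point("lever_grip",c)[:1]: print(np.round(r['position']),r['score'])
m=proj(c,[C+[-20,-40,110]])[0];x0,y0=(m-[45,40]).astype(int)
cv2.imwrite("pics/s4.png",cv2.resize(im[y0:y0+80,x0:x0+90],None,fx=6,fy=6,interpolation=cv2.INTER_CUBIC))
E
```

```text
t: 10.18
ee_pos: [524.8, -430.0, 150.9]
ee_rot: [[0.099, 0.995, -0.0], [0.995, -0.099, -0.0], [-0.0, -0.0, -1.0]]
contact_force: [-1.6, 0.3, 2.9]
gripper_width: 0.005
[ 515. -426.  132.] 0.6
```

View pics/s4.png

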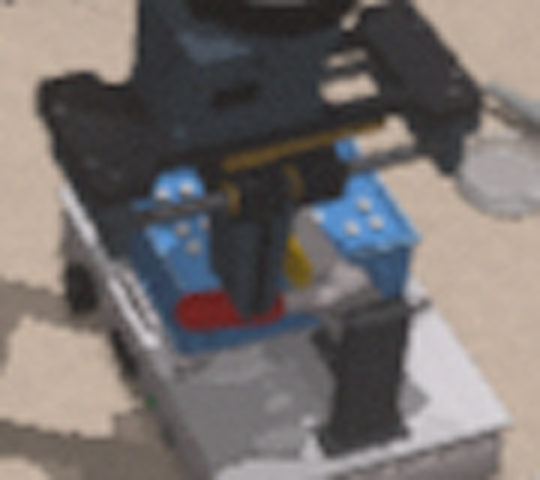

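The fingertips are on the red grip at (240,310), and the lever follows down with about 3 N. I continue in small steps to the stop.

```bash
python3 -m inch '[{"dr":[0,0,0],"travel":[0,-0.002,0.005],"grip":0},{"dr":[0,0,0],"travel":[0,-0.004,0.009],"grip":0},{"dr":[0,0,0],"travel":[0,-0.004,0.011],"grip":0},{"dr":[0,0,0],"travel":[0,-0.004,0.011],"grip":0}]';python3 -m inch '[{"dr":[0,0,0],"travel":[0,0,0.002],"grip":0},{"dr":[0,0,0],"travel":[0,0,0.002],"grip":0}]'
```

```text
t: 10.78
ee_pos: [520.9, -429.4, 139.6]
ee_rot: [[0.099, 0.995, -0.001], [0.995, -0.099, 0.0], [0.0, -0.001, -1.0]]
contact_force: [-0.2, 0.3, 0.1]
gripper_width: 0.005
t: 11.02
ee_pos: [520.7, -429.4, 138.1]
ee_rot: [[0.099, 0.995, -0.001], [0.995, -0.099, 0.0], [0.0, -0.001, -1.0]]
contact_force: [-1.4, -0.1, 3.4]
gripper_width: 0.007
```

```bash
python3 -m inch '[{"dr":[0,0,0],"travel":[0,0,0.002],"grip":0},{"dr":[0,0,0],"travel":[0,0,0.002],"grip":0}]';python3 -m inch '[{"dr":[0,0,0],"travel":[0,0,0.002],"grip":0},{"dr":[0,0,0],"travel":[0,0,0.002],"grip":0}]'
```

```text
t: 11.28
ee_pos: [520.7, -429.5, 137.8]
ee_rot: [[0.099, 0.995, 0.0], [0.995, -0.099, -0.001], [-0.001, 0.0, -1.0]]
contact_force: [-2.1, 1.8, 9.8]
gripper_width: 0.005
t: 11.52
ee_pos: [520.8, -429.5, 137.5]
ee_rot: [[0.099, 0.995, 0.001], [0.995, -0.099, -0.001], [-0.001, 0.001, -1.0]]
contact_force: [-4.7, 3.0, 17.1]
gripper_width: 0.002
```

At the hard stop: the tips are at 126.5 mm against 127 expected, with 17 N and no motion. I lift straight up and check.

```bash
python3 -m inch '[{"dr":[0,0,0],"travel":[0,0,-0.02],"grip":0},{"dr":[0,0,0],"travel":[0,0,-0.06],"grip":0},{"dr":[0,0,0],"travel":[0,-0.03,-0.1],"grip":0},{"dr":[0,0,0],"travel":[0,-0.08,-0.12],"grip":0},{"dr":[0,0,0],"travel":[0,-0.13,-0.12],"grip":0},{"dr":[0,0,0],"travel":[0,-0.13,-0.12],"grip":0},{"dr":[0,0,0],"travel":[0,-0.13,-0.12],"grip":0}]'
python3 - <<'E'
from h import *
out=[]
for c in ["scene","top"]:
    im=get_image(c);uv=proj(c,[lever(.87),lever(.87,92),W(0,-92,118),strap(1.48,110,-15,113)]);m=proj(c,[C+[0,0,100]])[0];x0,y0=(m-[50,45]).astype(int)
    for n in ["lever_grip","strap_flange","rack_center"]:
        for r in spot_point(n,c)[:1]: print(c,n,np.round(r['position']),round(r['score'],2))
    cr=cv2.resize(im[y0:y0+95,x0:x0+100],None,fx=4,fy=4,interpolation=cv2.INTER_CUBIC)
    for q in uv: cv2.drawMarker(cr,tuple(((q-[x0,y0]+.5)*4).astype(int).tolist()),(255,0,255),cv2.MARKER_CROSS,8,1)
    out.append(cr)
cv2.imwrite("pics/s5.png",np.hstack(out)); print(lever(.87))
E
```

```text
t: 12.4
ee_pos: [392.1, -416.8, 253.8]
ee_rot: [[0.099, 0.995, 0.001], [0.995, -0.099, 0.0], [0.0, 0.001, -1.0]]
contact_force: [-0.1, 0.5, 0.0]
gripper_width: 0.002
scene lever_grip [ 512. -424.  122.] 0.76
scene strap_flange [ 574. -383.  115.] 0.85
scene rack_center [ 486. -613.   27.] 0.89
top lever_grip [ 514. -429.  117.] 0.65
top strap_flange [ 571. -379.  110.] 0.95
top rack_center [ 491. -614.   23.] 0.64
[ 512.84396594 -430.68001139  118.        ]
```

View pics/s5.png

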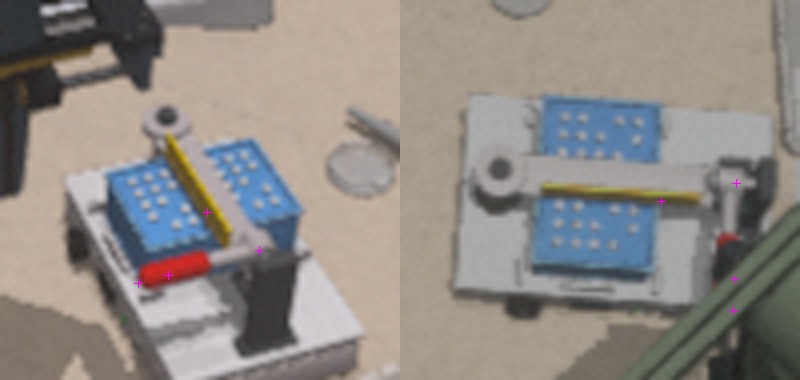

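The strap lies across the middle of the rack under the cam, and the lever is level from (140,275) to (260,250) on the predicted marks. The rack's corners are where they were, and the gripper is clear.

```bash
python3 -c "
from bench import *
print(job_done())"
```

```text
the job is handed in; nothing more can be done
None
```

I swung the strap home first, then pushed the lever down to level. I used the outside of the closed fingers and grasped nothing. The job was handed in at about 12.5 s.

- **Strap:** it stopped moving at the end of its swing while the force rose from 4 to 9 N. The networks put the flange point within about 5 mm of its calculated home position.
- **Lever:** it stopped with the fingertips at 126.5 mm, where 127 mm means level, and held under 17 N. After I let go, the networks put the grip 117 to 122 mm up, where 118 mm is level.
- **Rack and other objects:** in the last pictures the rack's corners had not visibly moved and the arm was clear, with no contact force. I did not measure the dish, marker or beaker again, but the arm never went near them.
- **Disagreements:**
  - For the rack, the last network readings picked the purple look-alike, so I judged the rack from the picture alone.
  - The strap's stop came about 5 mm further on than I had calculated. I put this down to the calibration and the assumed finger thickness.

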